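# Turn over the drop tube and lock it upright

## Robot

A 6-joint arm with a two-finger parallel gripper is mounted at the origin on the work surface. World frame = base frame: x ahead of the robot, y to its left, z up, the work surface at z = 0. Lengths are in m, angles in rad, forces in N, time in s.
With the tool pointing down it reaches from about 0.35 to 0.925 m from the base axis. Payload 6.4 kg.
Tool frame: the origin (TCP) lies midway between the tips of the shut fingers; the grasp point (between the pads) lies 19 mm behind it; y points along the fingers, z is the direction in which the jaws open and shut, and the axes are right-handed (so a half turn about y gives the same grasp; the last joint's range is limited). The gripper opens to 85 mm and grips with 20 to 120 N. Pads are 22 mm wide; open, the fingers measure 114 mm over their backs; the gripper's body (76 mm by 85 mm) begins 54 mm behind the grasp point. The pads swing forward as they close: fully open they stand 13 mm farther back than shut.
Start: joints at [-1.37, 0.245, 1.558, -0, 1.339, -0.174], TCP at [0.238, -0.605, 0.194] pointing down, gripper open.
Joint ranges: [-3.13, 3.13], [-1.02, 2.26], [0.13, 2.54], [-0.95, 4.09], [0.21, 2.88], [-2.74, 2.74]. Speed limits (rad/s): [2.57, 2.57, 3.14, 3.14, 3.14, 3.14].

## Interface

Orientations are given as a unit quaternion [w, x, y, z].
In Python, from plant import * gives the robot as it stands.
- The arm moves only by the shell command python3 -m inch 'ROWS' [FORCE]. ROWS is JSON, a list of rows, each a list of 7 numbers: the shift along the tool's x, y, z in mm, then the turn, a rotation vector about the tool's x, y, z in degrees, then the finger opening in mm, from 0 to 85.4. In form: [[x, y, z, ax, ay, az, jaw], ...]. A call has 1 to 10 rows; each row is the pose to reach, as a shift and turn from the pose measured when the call began, along the tool's axes at that moment; what a row does not reach only later rows make up. A row lasts 1/8 s, in which the tool goes at most 62.5 mm and 10.7 degrees, less where a joint would pass 70% of its speed; a pose out of reach is approached as far as the arm can. A call with a gripper value outside its range is refused whole. The fingers move at their own pace and stop on an object; FORCE is the grip in N (left out, the last holds). Time passes only in rows, so rows that repeat a pose let the fingers close. It gives the time, the measured TCP pose, the force and the opening at its end, in the units of the state.
- observe(): the state, without advancing time (a new reading comes with each control period).
- read_camera(name): name is "scene" or "top"; returns the picture (384x512x3 uint8, red, green, blue); there is no depth.
- get_calibration(name): a dict with "mtx" (3x3 intrinsics, pixels), "origin" and "attitude" of the camera in the world. Camera axes: x right, y down, z forward; pixel columns grow to the right and rows downward; lengths in m; the calibration is good to about 2 mm. A picture is of the moment at which its call begins. get_calibration takes no time and is no camera call.
- finish_job(): hands the job in, once; it reports no verdict.
The state is a dict: "clock": time; "joints": joint angles; "qvel": joint speeds; "tau": joint torques, N m; "ee_pos": TCP position; "tool_rot": TCP orientation; "wrist_force": force on the tool from outside, world axes, zero at the start; "ft_torque": the same for the moment, N m; "gripper_width": opening from 0.0 (shut) to 1.0 (fully open).
Only numpy, scipy, OpenCV 4.12 (cv2) and the standard library are available. Lean on these libraries where they do the work, as an engineer would, in place of code of your own. Each camera call takes 0.05 s, during which the arm holds its last target. There are 200 camera calls.

## Task

On the swivel stand, turn the sealed clear tube completely upside down so that the steel ball drops to the brass-valve end, and let it rest there a moment. Then turn the tube back upright, valve on top and ball down at the forked foot, and throw the lock lever on the base all the way over into its marked lock notch, so that its pin stands in the fork. Leave the other apparatus on the bench where it is, and let go of everything.

Things in the scene. Friction and masses are not known exactly. Their poses are not given: they have to be found in the camera images.
- stand: Fixed swivel stand. Brown wooden base board 190 (x) x 330 (y) x 18 mm thick, reaching from y -115 to y +215 in its own frame; origin on the bench directly under the tube's pivot, z up. The pivot axis runs along the stand's own x at height 140 mm. One aluminium post (18 x 26 mm, top 158 mm high) at x = -55 mm carries the tube on its +x side. Brass screw heads at the corners of the base.
- tube_mid (a point): The pivot point, at the middle of the sealed clear tube (outside diameter 46 mm; aluminium end caps diameter 60 mm reach from 63 to 85 mm from the pivot at each end). Its z axis runs along the tube towards the brass valve end; its x axis is the pivot axis. The tube swings in the stand's own y-z plane, either way round, with light friction (about 2 N pushed near an end), and stays where it is left.
- tube_valve (a point): Tip of the brass valve stem (20 mm diameter knob) on the tube's valve end, 109 mm from the pivot. On top when the tube is upright.
- tube_foot (a point): Middle of the forked foot at the tube's other end, 105 mm from the pivot: two steel prongs (20 x 10 mm, 20 mm long) with a 32 mm gap that runs along the pivot axis. At the bottom when the tube is upright.
- drop_tube (a joint): Tube angle, rad: 0 upright (valve on top), positive when the upper end leans to the stand's own +y, +3.14 or -3.14 upside down; free from -6.6 to 6.6.
- ball_center (a point): Centre of the steel ball (diameter 34 mm) that runs freely inside the tube, up to 46 mm either side of the pivot.
- lock_lever (a joint): Lock lever angle, rad: 0 free, 0.9 at its stop in the lock notch, the one marked by a short white line. The lever turns on a vertical pin on the base at the stand's own (x 0, y +85 mm). It stays where it is left (about 1 N pushed at the knob). The pin at its inner end meets the fork: it can be thrown fully only with the tube upright to within about 0.1 rad.
- lever_knob (a point): Top centre of the lever's black upright knob (diameter 24 mm, from 47 to 89 mm above the bench), 73 mm from the lever's turning axis. It lies towards the stand's own -x when free and swings towards +x; in the lock notch it stands at the stand's own (x 0, y +158 mm).
- lever_pin (a point): Top of the 10 mm steel pin (53 mm above the bench) at the lever's other end, 85 mm from its axis; in the lock notch it stands in the fork directly under the pivot.
- light_gate: Bystander: black U-shaped light gate, 35 x 140 mm, 113 mm high, origin under its centre. Leave alone.
- carton: Bystander: small white carton, 50 x 130 x 45 mm high, origin under its centre. Leave alone.
- weight: Bystander: brass weight with a knob, diameter 60 mm, 78 mm high, origin under its centre. Leave alone.

How it is judged:
By the outcome, as a careful person would: the job done as asked, in the order asked, and still so for the second after the job is handed in, with the robot touching nothing.
It also fails if it takes over 58 s, if anything falls off the work surface, if the arm or the gripper's body presses on something with over 40 N, if the wrist force passes 120 N, or if a joint passes its speed limit or range.

## Working session

There is one attempt and no reset: what is moved stays moved. The work goes in short steps, Python scripts to look and compute and a shell command to move; the robot and the scene stay as the last step left them, time stands still between calls to the robot, and variables do not carry over. Pictures are saved under pics/ and viewed, about 8 in all and at most 12, crops included, and the job is handed in when it is done.

```bash
mkdir -p pics; ls; python3 - <<'E'
from plant import *
import cv2
for n in("scene","top"):
    im=read_camera(n); cv2.imwrite(f"pics/{n}0.png",im[:,:,::-1])
    c=get_calibration(n); print(n,c)
print(observe())
E
python3 -c "
import cv2,numpy as np
a=cv2.imread('pics/scene0.png');b=cv2.imread('pics/top0.png')
cv2.imwrite('pics/s0.png',cv2.resize(a,(800,600)));cv2.imwrite('pics/t0.png',cv2.resize(b,(800,600)))"
```

```text
pics
scene {'mtx': array([[389.81345478,   0.        , 255.32900168],
       [  0.        , 389.81345478, 187.28247781],
       [  0.        ,   0.        ,   1.        ]]), 'origin': array([1.40492141, 0.53889031, 0.94345081]), 'attitude': array([-0.2119126 ,  0.4248104 ,  0.79234725, -0.38316447])}
top {'mtx': array([[476.18624027,   0.        , 260.10076039],
       [  0.        , 476.18624027, 196.45769761],
       [  0.        ,   0.        ,   1.        ]]), 'origin': array([ 0.27288312, -0.00822065,  1.64003538]), 'attitude': array([ 0.06928883, -0.70347271,  0.70453566, -0.06288651])}
{'clock': 0.1, 'joints': array([-1.37010145e+00,  2.45746874e-01,  1.55886462e+00,  6.38976162e-06,
        1.33869405e+00, -1.74135277e-01]), 'qvel': array([ 0.0025731 , -0.00161732, -0.00306542,  0.00070575, -0.00293755,
        0.00161074]), 'tau': array([ 6.38022557e-04, -4.30673075e+01, -3.27127504e+01, -3.28561805e-05,
        2.81933935e-03, -1.73551027e-07]), 'ee_pos': array([ 0.23784897, -0.60432872,  0.19260366]), 'tool_rot': array([ 0.13174163, -0.13175332,  0.69533015, -0.694119  ]), 'wrist_force': array([-0.25838235, -0.14703039, -0.18630995]), 'ft_torque': array([ 0.00052472, -0.00470987, -0.01240311]), 'gripper_width': 1.0026582352822608}
```

View pics/s0.png

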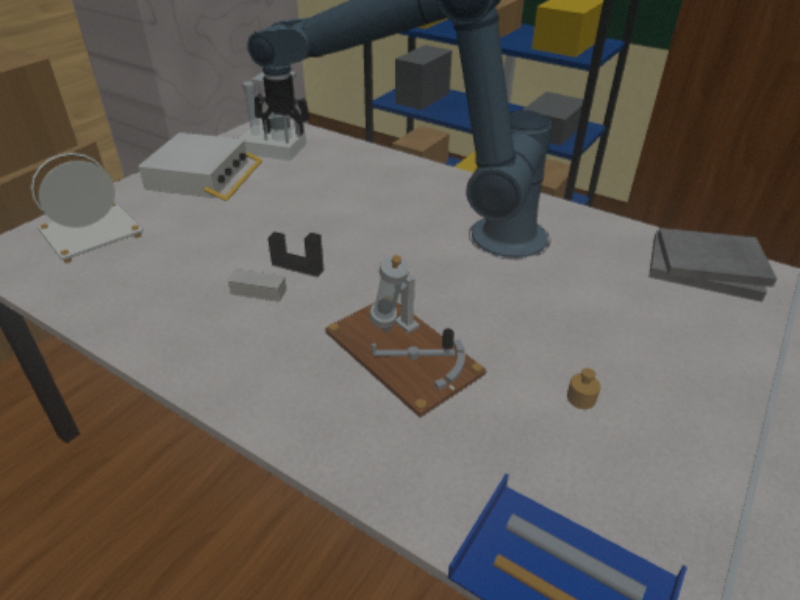

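View pics/t0.png

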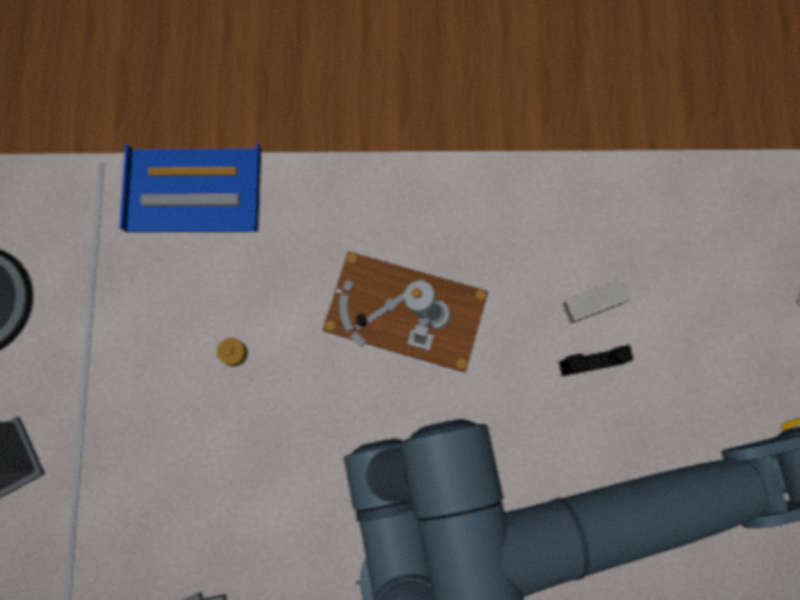

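The top view (800x600 scaling) shows the board with screws at about (351,258), (481,295), (461,364) and (330,326), the valve at (417,293) and the knob at (362,320). In the scene view the valve is at (396,260), the knob at (448,332), and screws at (333,328), (477,367) and (420,403). I'll fit the stand pose from these.

```bash
cat > h.py <<'E'
from plant import *
import numpy as np, cv2
from scipy.spatial.transform import Rotation as R
from scipy.optimize import least_squares
def rq(q): return R.from_quat(np.r_[q[1:],q[0]])
def proj(n,P):
    c=get_calibration(n); p=rq(c["attitude"]).inv().apply(np.atleast_2d(P)-c["origin"])
    u=p@c["mtx"].T; return u[:,:2]/u[:,2:]
def stand(s,P): # s=x,y,yaw
    return R.from_euler('z',s[2]).apply(np.atleast_2d(P))+[s[0],s[1],0]
def tube(a,r,x=0): return np.array([x,r*np.sin(a),.14+r*np.cos(a)])
def knob(l): return np.array([-.073*np.sin(.9-l),.085+.073*np.cos(.9-l),.089])
E
cat > fit.py <<'E'
from h import *
k=.64
top=[(351,258),(481,295),(461,364),(330,326)]
sc=[(333,328),(477,367),(420,403)]
def model(p):
    s,i,a,l=p[:3],p[3],p[4],p[5]
    c={'++':(.095-i,.215-i,.019),'+-':(.095-i,-.115+i,.019),'--':(-.095+i,-.115+i,.019),'-+':(-.095+i,.215-i,.019)}
    T=[c['++'],c['+-'],c['--'],c['-+'],tube(a,.109),knob(l)]
    S=[c['+-'],c['-+'],c['++'],tube(a,.109),knob(l)]
    return np.r_[proj("top",stand(s,T)),proj("scene",stand(s,S))]
obs=np.array(top+[(417,293),(362,320)]+sc+[(396,258),(448,331)])*k
r=least_squares(lambda p:(model(p)-obs).ravel(),[.55,-.05,-.2,.015,0.,0.])
print(r.x.round(4)); print(r.fun.reshape(-1,2).round(1))
E
python3 fit.py
python3 -c "
import cv2
a=cv2.imread('pics/scene0.png')[150:270,200:320];b=cv2.imread('pics/top0.png')[150:250,195:325]
a=cv2.resize(a,(480,480),interpolation=2);b=cv2.resize(b,None,fx=2.4,fy=2.4,interpolation=2)
import numpy as np
c=np.zeros((480,800,3),'u1');c[:,:480]=a;c[:b.shape[0],488:800]=b[:,:312];cv2.imwrite('pics/c1.png',c)"
```

```text
[ 0.5574 -0.0388 -0.2845  0.0147  0.2392 -0.0059]
[[-0.   0.4]
 [-0.5  0.1]
 [-0.   0.2]
 [-0.2  0.3]
 [-0.6 -0.2]
 [-0.7  0. ]
 [-0.5 -0.5]
 [-0.7  0.1]
 [-0.1  0.5]
 [-0.6 -0.5]
 [-0.5 -0.5]]
```

View pics/c1.png

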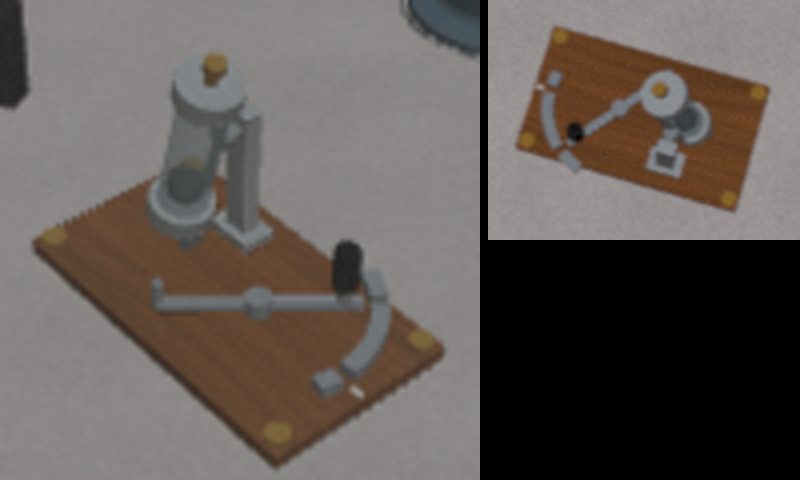

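```bash
cat >> h.py <<'E'
S=np.array([.5574,-.0388,-.2845])
def pose():
    o=observe(); return o,o["ee_pos"],rq(o["tool_rot"])
def rows(*W):
    """tool-axis shift mm for stand-frame waypoints in mm"""
    o,p,r=pose(); return r.inv().apply(stand(S,np.array(W)/1000)-p).round(4)*1000
def where():
    o,p,r=pose(); f=R.from_euler('z',-S[2])
    print("t",round(o["clock"],2),"stand mm",(f.apply(p-[S[0],S[1],0])*1000).round(1),"F",f.apply(o["wrist_force"]).round(1),"w",round(o["gripper_width"],2),"j",o["joints"].round(2))
def orient(flip=1):
    X,Y=R.from_euler('z',S[2]).apply([[1,0,0],[0,1,0]]); M=np.c_[flip*X,[0,0,-1],flip*Y]
    o,p,r=pose(); return (r.inv()*R.from_matrix(M)).as_rotvec(degrees=True).round(1)
E
python3 - <<'E'
from h import *
where(); print(orient(1),orient(-1))
print(rows([0,-60,400],[0,-60,240]))
print(pose()[2].as_matrix().round(2))
# bystanders rough (top px in 800 img)
c=get_calibration("top")
for n,u in dict(gate=(597,360),carton=(597,300),weight=(231,351)).items():
    d=rq(c["attitude"]).apply(np.linalg.inv(c["mtx"])@[u[0]*.64,u[1]*.64,1]); P=c["origin"]+d*(.05-c["origin"][2])/d[2]; print(n,P.round(3))
E
```

```text
t 0.1 stand mm [-148.  -632.5  192.6] F [-0.2 -0.2 -0.2] w 1.0 j [-1.37  0.25  1.56  0.    1.34 -0.17]
[ 0.000e+00 -1.422e+02 -1.000e-01] [ 0.1 37.8  0. ]
[[-467.7 -206.6 -362.2]
 [-467.7  -46.6 -361.9]]
[[-0.93 -0.    0.37]
 [-0.37  0.   -0.93]
 [-0.   -1.   -0.  ]]
gate [ 0.458 -0.402  0.05 ]
carton [ 0.589 -0.408  0.05 ]
weight [0.478 0.384 0.05 ]
```

```bash
python3 -m inch '[[0,-60,0,0,0,0,0],[0,-120,0,0,0,0,0],[-35,-150,-30,0,8,0,0],[-80,-150,-62,0,16,0,0],[-125,-150,-95,0,24,0,0],[-170,-150,-130,0,32,0,0],[-215,-150,-165,0,37.8,0,0],[-260,-150,-200,0,37.8,0,0],[-305,-150,-235,0,37.8,0,0],[-350,-150,-270,0,37.8,0,0]]' 30; python3 -c "
from h import *
where();print(orient(-1),rows([0,-60,300],[0,-60,240]))"
```

```text
clock: 1.35
ee_pos: [0.4652, -0.2233, 0.3428]
tool_rot: [-0.101, 0.1, 0.701, -0.699]
wrist_force: [1.5, -0.5, -0.7]
gripper_width: 0.001
t 1.35 stand mm [ -36.7 -203.   342.8] F [ 1.6 -0.1 -0.7] w 0.0 j [-0.67 -0.16  1.71  0.    1.6   1.19]
[ 0.1 -0.   0.1] [[ -36.6   43.  -142.9]
 [ -36.7  103.  -142.8]]
```

```bash
python3 -m inch '[[-18,20,-50,0,0,0,0],[-37,43,-100,0,0,0,0],[-37,43,-143,0,0,0,0],[-37,90,-143,0,0,0,0],[-37,131,-143,0,0,0,0],[-37,131,-143,0,0,0,0]]' 30; python3 -c "
from h import *
where();print(orient(-1));W=[(-26,212),(-6,212),(18,205),(52,192),(74,170),(88,147),(94,128),(89,108),(79,91)]
print(rows(*[(0,a,b) for a,b in W]))"
```

```text
clock: 2.1
ee_pos: [0.5383, -0.0951, 0.2079]
tool_rot: [-0.104, 0.097, 0.701, -0.699]
wrist_force: [0.1, 0.2, -0.1]
gripper_width: 0.001
t 2.1 stand mm [ -2.6 -59.4 207.9] F [ 0.   0.3 -0.1] w 0.0 j [-0.38 -0.    1.8   0.    1.35  1.47]
[ 0.1 -0.   0.6]
[[  -2.5   -4.1  -33.4]
 [  -2.5   -4.   -53.4]
 [  -2.6    3.   -77.4]
 [  -2.7   16.1 -111.3]
 [  -2.9   38.2 -133.3]
 [  -3.1   61.2 -147.2]
 [  -3.3   80.2 -153.2]
 [  -3.5  100.2 -148.1]
 [  -3.6  117.2 -138.1]]
```

```bash
python3 -m inch '[[-3,-4,-33,0,0,0,0],[-3,-4,-45,0,0,0,0],[-3,-2,-60,0,0,0,0],[-3,3,-77,0,0,0,0],[-3,9,-94,0,0,0,0],[-3,16,-111,0,0,0,0],[-3,27,-122,0,0,0,0],[-3,38,-133,0,0,0,0],[-3,38,-133,0,0,0,0]]'; python3 -c "
from h import *
where();print(orient(-1));W=[(88,147),(94,128),(89,108),(79,91),(76,88)]
print(rows(*[(0,a,b) for a,b in W]))
a=cv2.resize(read_camera('scene')[130:270,190:330],(400,400),interpolation=2);b=cv2.resize(read_camera('top')[120:260,195:335],(400,400),interpolation=2)
cv2.imwrite('pics/c2.png',np.hstack([a,b])[:,:,::-1])"
```

```text
clock: 3.22
ee_pos: [0.5773, 0.0329, 0.1684]
tool_rot: [-0.104, 0.096, 0.701, -0.699]
wrist_force: [0.4, -0.5, -0.1]
gripper_width: -0.0
t 3.23 stand mm [ -1.   74.4 168.4] F [ 0.5 -0.4 -0.1] w -0.0 j [-0.14  0.11  1.76  0.    1.28  1.71]
[0.1 0.  0.7]
[[ -1.3  21.4 -13.6]
 [ -1.6  40.4 -19.5]
 [ -1.8  60.4 -14.5]
 [ -2.1  77.4  -4.5]
 [ -2.1  80.4  -1.4]]
```

View pics/c2.png

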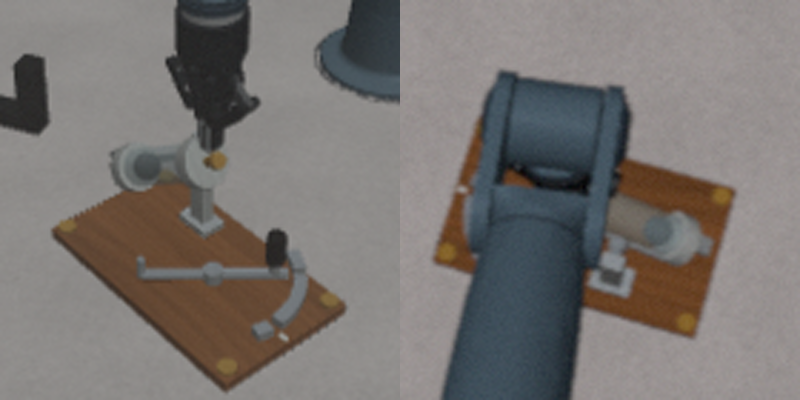

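The left crop shows the tube horizontal, with the valve at (215,160) toward +y, the ball still at the foot end, and the fingers on the cap. I'll keep pushing.

```bash
python3 -m inch '[[-1,10,-7,0,0,0,0],[-1,21,-14,0,0,0,0],[-1,31,-17,0,0,0,0],[-2,41,-19,0,0,0,0],[-2,51,-17,0,0,0,0],[-2,61,-14,0,0,0,0],[-2,70,-9,0,0,0,0],[-2,78,-4,0,0,0,0],[-2,78,-2,0,0,0,0]]'; python3 -c "
from h import *
where();print(orient(-1));W=[(95,95),(110,300),(-45,300),(-45,235)]
print(rows(*[(0,a,b) for a,b in W]))"
```

```text
clock: 4.45
ee_pos: [0.5878, 0.0609, 0.0964]
tool_rot: [-0.099, 0.104, 0.72, -0.679]
wrist_force: [28.1, 100.8, 6.6]
gripper_width: -0.0
t 4.45 stand mm [  1.2 104.2  96.4] F [ -1.3 104.7   6.6] w -0.0 j [-0.12  0.2   1.8   0.06  1.14  1.71]
[ 3.3 -0.2  0.1]
[[   1.1    0.8    9.3]
 [   1.7 -203.   -17.6]
 [   1.2 -211.9  137.1]
 [   1.  -147.   140.9]]
```

```bash
python3 -m inch '[[0,0,-6,0,0,0,0],[0,0,-14,0,0,0,0]]'; python3 -c "
from h import *
where();print(orient(-1))
a=cv2.resize(read_camera('scene')[130:270,190:330],(400,400),interpolation=2);b=cv2.resize(read_camera('top')[120:260,195:335],(400,400),interpolation=2)
cv2.imwrite('pics/c3.png',np.hstack([a,b])[:,:,::-1])"
```

```text
clock: 4.7
ee_pos: [0.5912, 0.0759, 0.0966]
tool_rot: [-0.099, 0.102, 0.72, -0.679]
wrist_force: [0.8, -0.6, -0.2]
gripper_width: 0.0
t 4.7 stand mm [  0.3 119.6  96.6] F [ 1.  -0.4 -0.2] w 0.0 j [-0.09  0.21  1.78  0.06  1.14  1.74]
[ 3.3 -0.1  0.2]
```

View pics/c3.png

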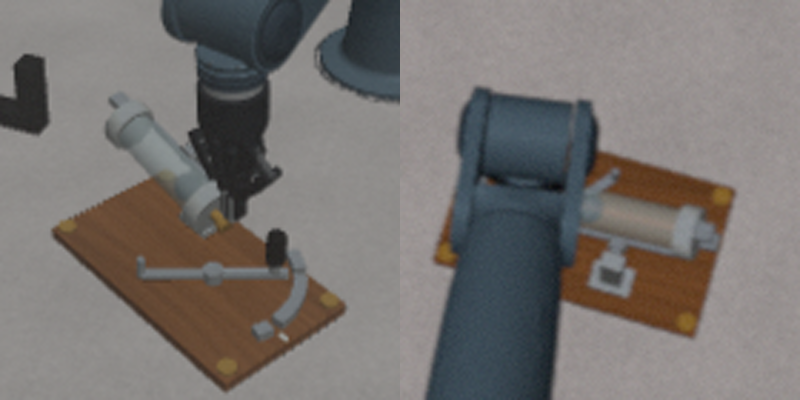

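The left crop shows the tube at about 130°, valve down at (215,222). The finger tips had slid past the cap edge and jammed against the end face, which explains the 100 N. I'm backed off now. I'll finish by pushing the foot end over from the −y side.

```bash
python3 -m inch '[[0,-50,-5,0,0,0,0],[0,-105,-5,2,0,0,0],[0,-160,-5,3.3,0,0,0],[0,-203,-5,3.3,0,0,0],[0,-215,50,3.3,0,0,0],[0,-215,105,3.3,0,0,0],[0,-215,160,3.3,0,0,0],[0,-215,215,3.3,0,0,0],[0,-215,270,3.3,0,0,0],[0,-215,280,3.3,0,0,0]]'; python3 -c "
from h import *
where();print(orient(-1));W=[(-150,172),(-115,172),(-102,190),(-80,205),(-57,210)]
print(rows(*[(0,a,b) for a,b in W]))"
```

```text
clock: 6.05
ee_pos: [0.507, -0.2094, 0.2935]
tool_rot: [0.106, -0.101, -0.699, 0.7]
wrist_force: [0.1, 0.2, 0.2]
gripper_width: -0.002
t 6.05 stand mm [  -0.5 -177.9  293.5] F [0.  0.2 0.2] w -0.0 j [-0.6  -0.06  1.7  -0.    1.5   1.27]
[-0.1 -0.5  0.4]
[[-1.100e+00  1.215e+02 -2.810e+01]
 [-7.000e-01  1.214e+02 -6.310e+01]
 [-5.000e-01  1.034e+02 -7.610e+01]
 [-2.000e-01  8.840e+01 -9.800e+01]
 [ 1.000e-01  8.340e+01 -1.210e+02]]
```

```bash
python3 -m inch '[[0,60,-10,0,0,0,0],[0,110,-20,0,0,0,0],[0,121,-40,0,0,0,0],[0,121,-63,0,0,0,0],[0,113,-70,0,0,0,0],[0,103,-76,0,0,0,0],[0,96,-87,0,0,0,0],[0,90,-98,0,0,0,0],[0,90,-98,0,0,0,0]]'; python3 -c "
from h import *
where();print(orient(-1));W=[(-57,210),(-57,300),(-45,300)]
print(rows(*[(0,a,b) for a,b in W]))
a=cv2.resize(read_camera('scene')[130:270,190:330],(400,400),interpolation=2);b=cv2.resize(read_camera('top')[120:260,195:335],(400,400),interpolation=2)
cv2.imwrite('pics/c4.png',np.hstack([a,b])[:,:,::-1])"
```

```text
clock: 7.18
ee_pos: [0.5353, -0.1151, 0.2042]
tool_rot: [0.105, -0.101, -0.699, 0.7]
wrist_force: [-0.7, -1.1, -0.4]
gripper_width: 0.002
t 7.17 stand mm [ 2.000e-01 -7.940e+01  2.042e+02] F [-0.4 -1.3 -0.4] w 0.0 j [-0.42 -0.    1.81 -0.    1.34  1.45]
[-0.1 -0.5  0.3]
[[  0.4  -5.9 -22.4]
 [  0.9 -95.9 -22.3]
 [  1.  -95.9 -34.3]]
```

View pics/c4.png

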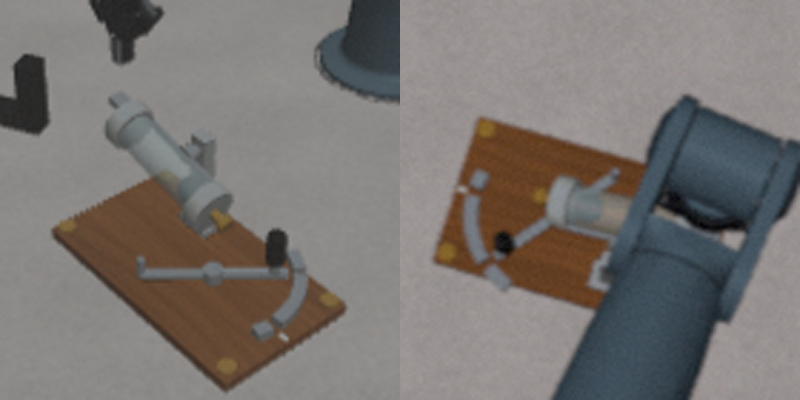

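```bash
python3 - <<'E'
from h import *
def cr(n,P):
    o=np.array([190,130]) if n=="scene" else np.array([195,120]); return ((proj(n,P)-o)*400/140).round()
where(); print("tcp",cr("scene",pose()[1]),cr("top",pose()[1]))
print("tcp at -178,293",cr("scene",stand(S,[0,-.178,.2935])), "at c3", cr("scene",stand(S,[0,.119,.097])))
for a in (2,2.2,2.4,2.6,2.8): print(a,"valve",cr("scene",stand(S,tube(a,.109)))[0],cr("top",stand(S,tube(a,.109)))[0],"foot",cr("scene",stand(S,tube(a,-.105)))[0])
E
```

```text
t 7.28 stand mm [ -0.3 -80.  203.2] F [ 0.6 -0.6 -0.4] w 0.0 j [-0.42  0.    1.81 -0.    1.34  1.45]
tcp [[122.  89.]] [[298. 228.]]
tcp at -178,293 [[ 69. -10.]] at c3 [[232. 244.]]
2 valve [220. 236.] [142. 202.] foot [114.  97.]
2.2 valve [213. 243.] [152. 208.] foot [119.  88.]
2.4 valve [205. 247.] [164. 214.] foot [126.  82.]
2.6 valve [195. 248.] [178. 220.] foot [135.  80.]
2.8 valve [184. 245.] [194. 226.] foot [145.  80.]
```

```bash
python3 -m inch '[[0,-40,0,0,0,0,0],[0,-50,40,0,0,0,0],[0,-50,75,0,0,0,0],[0,-20,85,0,0,0,0],[0,30,85,0,0,0,0],[0,54,85,0,0,0,0],[0,54,85,0,0,0,0],[0,54,85,0,0,0,0]]'; python3 -c "
from h import *
where();print(orient(-1));W=[(-120,150),(-112,165),(-102,185),(-80,202),(-57,210)]
print(rows(*[(0,a,b) for a,b in W]))
a=cv2.resize(read_camera('scene')[110:230,190:310],(600,600),interpolation=2)
cv2.imwrite('pics/c5.png',a[:,:,::-1])"
```

```text
clock: 8.28
ee_pos: [0.5102, -0.1974, 0.1506]
tool_rot: [0.106, -0.102, -0.699, 0.7]
wrist_force: [0.1, -0.1, 0.1]
gripper_width: -0.002
t 8.28 stand mm [  -0.7 -165.5  150.6] F [ 0.1 -0.   0.1] w -0.0 j [-0.57  0.05  1.85 -0.    1.24  1.29]
[-0.1 -0.5  0.3]
[[-3.000e-01  5.000e-01 -4.550e+01]
 [-1.000e-01 -1.460e+01 -5.340e+01]
 [ 1.000e-01 -3.460e+01 -6.340e+01]
 [ 4.000e-01 -5.160e+01 -8.540e+01]
 [ 6.000e-01 -5.970e+01 -1.084e+02]]
```

View pics/c5.png

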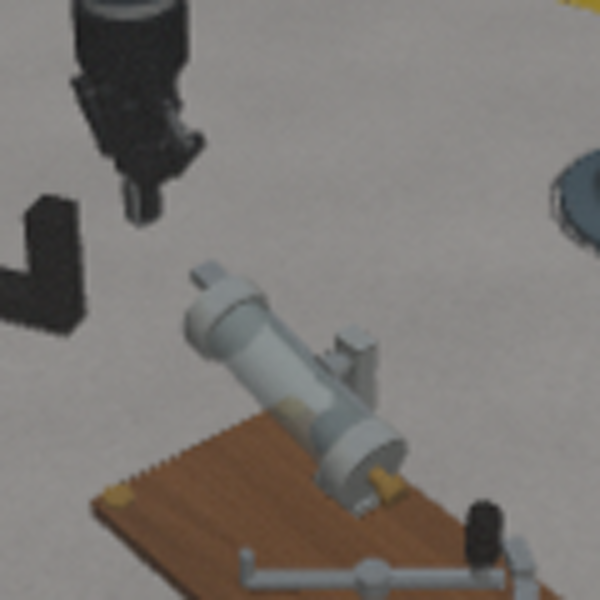

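```bash
python3 - <<'E'
from h import *
cr=lambda P:((proj("scene",stand(S,P))-[190,110])*5).round()[0]
print("tcp",((proj("scene",pose()[1])-[190,110])*5).round(), "TCP+19",((proj("scene",pose()[1]+[0,0,.019])-[190,110])*5).round())
for a in (1.8,1.9,2,2.1,2.2,2.3,2.4): print(a,"valve",cr(tube(a,.109)),"foot",cr(tube(a,-.105)),"knob",cr(knob(0)))
E
```

```text
tcp [[142. 264.]] TCP+19 [[141. 242.]]
1.8 valve [394. 495.] foot [194. 289.] knob [481. 507.]
1.9 valve [390. 505.] foot [197. 279.] knob [481. 507.]
2 valve [385. 513.] foot [200. 270.] knob [481. 507.]
2.1 valve [380. 520.] foot [204. 262.] knob [481. 507.]
2.2 valve [373. 526.] foot [208. 255.] knob [481. 507.]
2.3 valve [366. 530.] foot [214. 249.] knob [481. 507.]
2.4 valve [359. 533.] foot [221. 244.] knob [481. 507.]
```

```bash
python3 - <<'E'
from h import *
cr=lambda P:((proj("scene",stand(S,P))-[190,130])*400/140).round()[0]
for a in (.8,1,1.2,1.4,1.57): print(a,"valve",cr(tube(a,.109)),"foot",cr(tube(a,-.105)))
p=np.array([.2378,-.6043,.1926])
for dz in(0,.013,.03,.05): print(dz,(proj("scene",p+[0,0,dz])/.64).round(),(proj("top",p+[0,0,dz])/.64).round())
a=cv2.imread('pics/scene0.png')[30:110,140:220]; cv2.imwrite('pics/c6.png',cv2.resize(a,(400,400),interpolation=2))
E
```

```text
0.8 valve [211. 143.] foot [127. 181.]
1 valve [218. 161.] foot [120. 166.]
1.2 valve [224. 179.] foot [115. 150.]
1.4 valve [227. 197.] foot [112. 135.]
1.57 valve [227. 210.] foot [110. 123.]
0 [[285. 151.]] [[728. 467.]]
0.013 [[285. 147.]] [[731. 467.]]
0.03 [[284. 141.]] [[735. 467.]]
0.05 [[283. 135.]] [[739. 467.]]
```

View pics/c6.png

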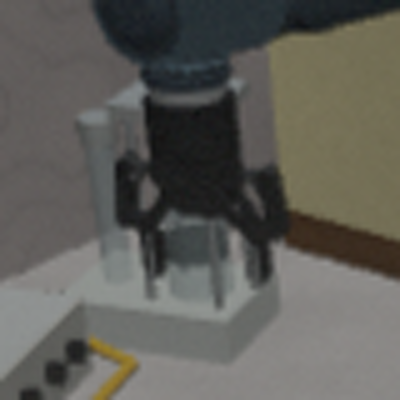

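Comparing pictures and poses, c2 shows the tube at only about 1.0 rad when the TCP read z=0.168. The visible finger tips sit about 35 mm above the reported TCP, so my pushes ran high and slid off. The tube is now at about 1.9 rad with the ball at the valve end. I'll push the foot with the TCP set lower.

```bash
python3 -m inch '[[0,17,-10,0,0,0,0],[0,17,-30,0,0,0,0],[0,17,-50,0,0,0,0],[0,17,-52,0,0,0,0],[0,7,-55,0,0,0,0],[0,-3,-59,0,0,0,0],[0,-12,-63,0,0,0,0],[0,-21,-68,0,0,0,0],[0,-21,-68,0,0,0,0]]'; python3 -c "
from h import *
where();print(orient(-1))
a=cv2.resize(read_camera('scene')[110:230,190:310],(480,480),interpolation=2)
cv2.imwrite('pics/c7.png',a[:,:,::-1])"
```

```text
clock: 9.45
ee_pos: [0.531, -0.1325, 0.1731]
tool_rot: [0.104, -0.102, -0.699, 0.7]
wrist_force: [-1.4, -0.4, -0.1]
gripper_width: 0.001
t 9.45 stand mm [  1.  -97.3 173.1] F [-1.2 -0.8 -0.1] w 0.0 j [-0.45  0.03  1.84 -0.    1.28  1.42]
[-0.1 -0.5  0.2]
```

View pics/c7.png

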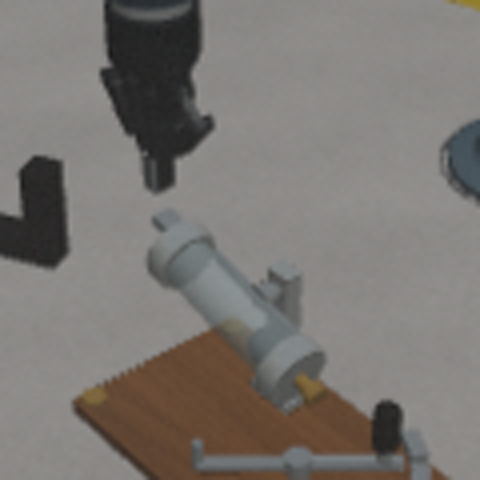

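The left crop is unchanged: the tube is still at about 1.9 rad with the foot at (165,212), and the finger tip is just above it at (158,190). This confirms the roughly 36 mm tip offset. I'll back off and push lower and deeper, tracking the result numerically with a valve and foot detector.

```bash
python3 -m inch '[[0,-12,0,0,0,0,0],[0,-12,30,0,0,0,0],[0,0,55,0,0,0,0],[0,25,55,0,0,0,0],[0,48,50,0,0,0,0],[0,51,43,0,0,0,0],[0,51,43,0,0,0,0]]'; python3 -c "
from h import *
where();W=[(-118,124),(-108,128),(-102,144),(-95,158),(-86,168),(-74,175)]
print(rows(*[(0,a,b) for a,b in W]))
cv2.imwrite('pics/ref.png',read_camera('scene')[:,:,::-1])"
```

```text
clock: 10.38
ee_pos: [0.5184, -0.1734, 0.1222]
tool_rot: [0.104, -0.102, -0.699, 0.7]
wrist_force: [0.0, -1.0, 0.5]
gripper_width: -0.003
t 10.38 stand mm [   0.3 -140.2  122.2] F [ 0.3 -1.   0.5] w -0.0 j [-0.53  0.08  1.88 -0.    1.18  1.34]
[[  0.5  -1.9 -22.2]
 [  0.6  -5.9 -32.2]
 [  0.7 -21.9 -38.1]
 [  0.8 -35.9 -45.1]
 [  0.9 -45.9 -54.1]
 [  1.1 -53.  -66. ]]
```

```bash
python3 -m inch '[[0,-2,-12,0,0,0,0],[0,-2,-22,0,0,0,0],[0,-6,-30,0,0,0,0],[0,-14,-35,0,0,0,0],[0,-22,-40,0,0,0,0],[0,-30,-44,0,0,0,0],[0,-38,-49,0,0,0,0],[0,-46,-55,0,0,0,0],[0,-50,-62,0,0,0,0],[0,-53,-68,0,0,0,0]]'; cat >> h.py <<'E'
def valve():
    im=read_camera('scene'); h=cv2.cvtColor(im,cv2.COLOR_RGB2HSV).astype(int)
    m=((h[...,0]>8)&(h[...,0]<26)&(h[...,1]>130)&(h[...,2]>110)).astype('u1'); m[:130]=0;m[225:]=0;m[:,:225]=0;m[:,300:]=0
    n,_,st,c=cv2.connectedComponentsWithStats(m); print("orange",[(c[i].round(1).tolist(),int(st[i,4])) for i in range(1,n) if st[i,4]>4]); return im
E
python3 -c "
from h import *
where();im=valve();cv2.imwrite('pics/r2.png',im[:,:,::-1])
a=cv2.imread('pics/ref.png');d=cv2.absdiff(a,im[:,:,::-1].copy())[150:215,235:290].max(2);print('changed px near valve end',(d>25).sum())"
```

```text
clock: 11.68
ee_pos: [0.5384, -0.1102, 0.1779]
tool_rot: [0.104, -0.102, -0.697, 0.702]
wrist_force: [-8.3, -8.0, 11.3]
gripper_width: -0.0
t 11.68 stand mm [  1.8 -73.8 177.9] F [ -5.7 -10.   11.3] w -0.0 j [-0.4   0.03  1.83 -0.01  1.29  1.46]
orange [([262.1, 213.6], 14)]
changed px near valve end 351
```

```bash
python3 -m inch '[[0,-8,22,0,0,0,0],[0,10,46,0,0,0,0],[0,25,50,0,0,0,0],[0,26,50,0,0,0,0],[0,25,40,0,0,0,0],[0,25,32,0,0,0,0],[0,20,26,0,0,0,0],[0,14,21,0,0,0,0],[0,8,14,0,0,0,0],[0,4,8,0,0,0,0]]'; python3 -c "
from h import *
where();im=valve();cv2.imwrite('pics/r3.png',im[:,:,::-1])
for a in (2.2,2.4,2.6,2.8,3,3.14): print(a,proj('scene',stand(S,tube(a,.109)))[0].round(1))"
```

```text
clock: 12.98
ee_pos: [0.5369, -0.1169, 0.1752]
tool_rot: [0.103, -0.103, -0.697, 0.702]
wrist_force: [-0.0, -0.7, -0.2]
gripper_width: 0.001
t 12.97 stand mm [  2.3 -80.7 175.2] F [ 0.2 -0.7 -0.2] w 0.0 j [-0.42  0.03  1.83 -0.01  1.28  1.45]
orange [([262.1, 214.1], 18)]
2.2 [264.7 215.2]
2.4 [261.7 216.6]
2.6 [258.3 216.7]
2.8 [254.5 215.8]
3 [250.6 213.7]
3.14 [247.8 211.7]
```

```bash
python3 - <<'E'
from h import *
im=cv2.imread('pics/r3.png'); s=6; o=np.array([205,125]); a=cv2.resize(im[125:225,205:335],None,fx=s,fy=s,interpolation=2)
def dot(P,c): 
    p=((proj("scene",P)[0]-o+.5)*s).round().astype(int); cv2.circle(a,tuple(p.tolist()),3,c,-1)
t=2.4
for r in(.109,.085,.063,0,-.063,-.085,-.105): dot(stand(S,tube(t,r)),(0,0,255))
p=pose()[1]; dot(p,(0,255,0)); dot(p+[0,0,.036],(0,255,0))
cv2.imwrite('pics/c8.png',a)
E
```

```text
(no output)
```

View pics/c8.png

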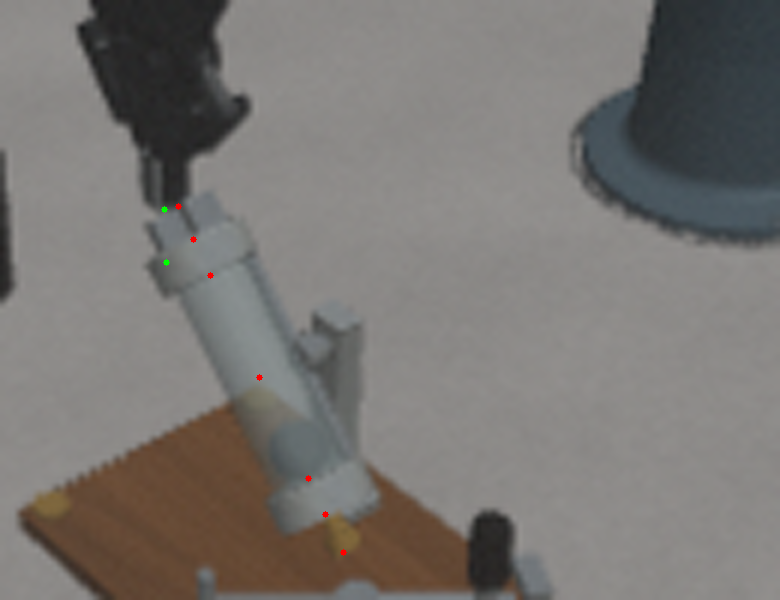

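The overlay confirms the tube at about 2.4 rad with the ball at the valve end. The finger tip is at TCP+36 mm, resting above the foot's end face at (165,205). I'll back off fully with a dwell, then push on the foot's side.

```bash
python3 -m inch '[[0,0,25,0,0,0,0],[0,0,50,0,0,0,0],[0,15,52,0,0,0,0],[0,27,52,0,0,0,0],[0,27,52,0,0,0,0]]'; python3 -c "
from h import *
where()"
```

```text
clock: 13.65
ee_pos: [0.5212, -0.1652, 0.1468]
tool_rot: [0.104, -0.101, -0.698, 0.701]
wrist_force: [0.1, 0.1, -0.4]
gripper_width: 0.0
t 13.65 stand mm [   0.7 -131.4  146.8] F [ 0.1  0.1 -0.4] w 0.0 j [-0.51  0.05  1.86 -0.01  1.23  1.35]
```

```bash
python3 -m inch '[[0,-1,-14,0,0,0,0],[0,-1,-30,0,0,0,0],[0,-5,-37,0,0,0,0],[0,-11,-42,0,0,0,0],[0,-17,-47,0,0,0,0],[0,-23,-53,0,0,0,0],[0,-29,-60,0,0,0,0],[0,-34,-67,0,0,0,0],[0,-38,-75,0,0,0,0],[0,-39,-80,0,0,0,0]]'; python3 -c "
from h import *
where();im=valve();cv2.imwrite('pics/r4.png',im[:,:,::-1])"
```

```text
clock: 14.9
ee_pos: [0.5444, -0.0876, 0.1855]
tool_rot: [0.104, -0.101, -0.698, 0.701]
wrist_force: [0.1, -2.2, 1.0]
gripper_width: 0.001
t 14.9 stand mm [  1.2 -50.5 185.5] F [ 0.7 -2.1  1. ] w 0.0 j [-0.36  0.03  1.82 -0.01  1.3   1.5 ]
orange []
```

```bash
python3 -m inch '[[0,-45,4,0,0,0,85],[0,-50,0,0,0,0,85],[0,-50,-25,0,0,0,85],[0,-50,-46,0,0,0,85],[0,-50,-46,0,0,0,85],[0,-50,-46,0,0,0,85],[0,-3,-46,0,0,0,85],[0,-3,-46,0,0,0,85],[0,-3,-50,0,0,0,85]]' 20; python3 -c "
from h import *
where()"; python3 -m inch '[[0,0,-1,0,0,0,45],[0,0,-1,0,0,0,45],[0,0,-1,0,0,0,45],[0,0,-1,0,0,0,45],[0,0,-1,0,0,0,45]]' 20; python3 -c "
from h import *
where();im=valve();cv2.imwrite('pics/r5.png',im[:,:,::-1])"
```

```text
clock: 16.08
ee_pos: [0.5592, -0.0398, 0.1892]
tool_rot: [0.104, -0.102, -0.698, 0.701]
wrist_force: [-0.1, 0.2, 0.3]
gripper_width: 0.997
t 16.07 stand mm [  2.   -0.4 189.2] F [-0.1  0.2  0.3] w 1.0 j [-0.27  0.04  1.79 -0.01  1.31  1.59]
clock: 16.7
ee_pos: [0.5606, -0.0394, 0.1913]
tool_rot: [0.103, -0.103, -0.698, 0.702]
wrist_force: [-1.0, -0.9, 5.1]
gripper_width: 0.601
t 16.7 stand mm [  3.2   0.3 191.3] F [-0.7 -1.1  5.1] w 0.6 j [-0.27  0.04  1.79 -0.01  1.31  1.59]
orange []
```

Jaws stopped at 51 mm on the 52 mm prongs at stand y=0, so the tube is exactly inverted. I'll release it, let it rest, and move to the +y side of the foot.

```bash
python3 -m inch '[[0,0,0,0,0,0,85],[0,0,0,0,0,0,85],[0,0,0,0,0,0,85],[2,-30,0,0,0,0,85],[3,-55,0,0,0,0,85],[3,-55,-20,0,0,0,0],[3,-55,-50,0,0,0,0],[3,-55,-75,0,0,0,0],[3,-20,-75,0,0,0,0],[3,12,-75,0,0,0,0]]' 30; python3 -c "
from h import *
where();print(orient(-1))
a=cv2.resize(read_camera('scene')[110:230,190:310],(480,480),interpolation=2)
cv2.imwrite('pics/c9.png',a[:,:,::-1])
W=[(45,179),(21,183),(-3,181),(-28,173),(-52,159),(-74,134),(-84,116),(-88,100),(-90,84)]
print(rows(*[(0,a,b) for a,b in W]))"
```

```text
clock: 18.0
ee_pos: [0.5785, 0.0351, 0.1763]
tool_rot: [0.103, -0.101, -0.698, 0.702]
wrist_force: [0.6, -1.1, -0.5]
gripper_width: -0.001
t 18.0 stand mm [ -0.5  76.8 176.3] F [ 0.9 -0.9 -0.5] w -0.0 j [-0.13  0.1   1.75 -0.01  1.29  1.73]
[-0.3 -0.3  0.1]
[[ -3.7  -7.9  31.1]
 [ -3.8 -11.8  55.1]
 [ -3.9  -9.6  79.1]
 [ -4.2  -1.4 104. ]
 [ -4.4  12.7 127.9]
 [ -4.8  37.9 149.8]
 [ -5.1  55.9 159.6]
 [ -5.2  72.  163.5]
 [ -5.4  88.  165.4]]
```

View pics/c9.png

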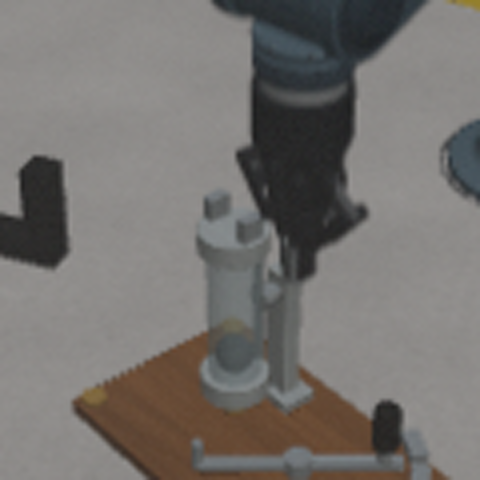

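The picture shows the tube fully inverted, with the forked foot on top at (232,215) and the ball at the valve end at (235,345). It has already rested, so I'll start the return with a foot push toward −y.

```bash
python3 -m inch '[[-4,-8,16,0,0,0,0],[-4,-8,31,0,0,0,0],[-4,-10,43,0,0,0,0],[-4,-12,55,0,0,0,0],[-4,-11,67,0,0,0,0],[-4,-10,79,0,0,0,0],[-4,-6,91,0,0,0,0],[-4,-1,104,0,0,0,0],[-4,6,116,0,0,0,0],[-4,13,128,0,0,0,0]]'; python3 -c "
from h import *
where()
W=[(-52,159),(-74,134),(-84,116),(-88,100),(-90,84)]
print(rows(*[(0,a,b) for a,b in W]))"
```

```text
clock: 19.3
ee_pos: [0.5421, -0.0892, 0.1583]
tool_rot: [0.106, -0.098, -0.698, 0.701]
wrist_force: [1.4, 1.8, 1.5]
gripper_width: 0.004
t 19.3 stand mm [ -0.5 -52.7 158.3] F [0.8 2.2 1.5] w 0.0 j [-0.37  0.05  1.84 -0.01  1.26  1.5 ]
[[-0.5 -0.7 -0.7]
 [-0.9 24.4 21.2]
 [-1.1 42.5 31. ]
 [-1.3 58.5 34.9]
 [-1.5 74.5 36.9]]
```

Contact is steady at about 2 N. I'll continue the downward push.

```bash
python3 -m inch '[[0,12,11,0,0,0,0],[0,24,20,0,0,0,0],[0,34,26,0,0,0,0],[0,43,30,0,0,0,0],[0,51,32,0,0,0,0],[0,59,34,0,0,0,0],[0,67,35,0,0,0,0],[0,75,36,0,0,0,0],[0,75,36,0,0,0,0]]'; python3 -c "
from h import *
where();im=valve();cv2.imwrite('pics/r6.png',im[:,:,::-1])
for a in (.6,.8,1,1.2,1.4,1.6): print(a,proj('scene',stand(S,tube(a,.098)))[0].round(1))"
```

```text
clock: 20.42
ee_pos: [0.5302, -0.1238, 0.0824]
tool_rot: [0.107, -0.098, -0.698, 0.701]
wrist_force: [-0.0, -1.3, 0.0]
gripper_width: 0.001
t 20.43 stand mm [ -2.3 -89.2  82.4] F [ 0.3 -1.2  0. ] w 0.0 j [-0.43  0.14  1.9  -0.01  1.12  1.43]
orange [([266.1, 185.4], 11)]
0.6 [258.9 175.3]
0.8 [262.  180.8]
1 [264.4 186.5]
1.2 [266.2 192.2]
1.4 [267.1 197.6]
1.6 [267.2 202.6]
```

```bash
python3 -m inch '[[-2,-55,0,0,0,0,0],[-2,-110,0,0,0,0,0],[-2,-155,-20,0,0,0,0],[-2,-165,-70,0,0,0,0],[-2,-165,-125,0,0,0,0],[-2,-165,-180,0,0,0,0],[-2,-165,-235,0,0,0,0],[-2,-110,-240,0,0,0,0],[-2,-55,-235,0,0,0,0],[-2,-52,-232,0,0,0,0]]'; python3 -c "
from h import *
where();print(orient(-1))
W=[(112,134),(100,152),(93,164),(74,176),(57,180),(48,180)]
print(rows(*[(0,a,b) for a,b in W]));valve()"
```

```text
clock: 21.72
ee_pos: [0.5956, 0.0982, 0.1286]
tool_rot: [0.11, -0.094, -0.698, 0.702]
wrist_force: [1.1, 0.8, 1.8]
gripper_width: -0.004
t 21.73 stand mm [ -1.8 142.2 128.6] F [0.8 1.1 1.8] w -0.0 j [-0.02  0.22  1.71 -0.    1.23  1.84]
[-0.5 -0.3  1.2]
[[ -1.8  -5.1  30.3]
 [ -1.5 -23.   42.4]
 [ -1.3 -35.   49.5]
 [ -1.1 -46.8  68.7]
 [ -1.2 -50.7  85.7]
 [ -1.2 -50.6  94.7]]
orange [([265.5, 185.5], 14)]
```

```bash
python3 -m inch '[[-1,-3,15,0,0,0,0],[-1,-5,30,0,0,0,0],[-1,-13,37,0,0,0,0],[-1,-23,43,0,0,0,0],[-1,-31,49,0,0,0,0],[-1,-38,56,0,0,0,0],[-1,-45,66,0,0,0,0],[-1,-49,77,0,0,0,0],[-1,-51,86,0,0,0,0],[-1,-51,91,0,0,0,0]]'; python3 -c "
from h import *
where();valve()
for a in (0,.1,.2,.4,.6): print(a,proj('scene',stand(S,tube(a,.105)))[0].round(1))
W=[(50,235),(3,235),(0,190)]
print(rows(*[(0,a,b) for a,b in W]))"
```

```text
clock: 23.02
ee_pos: [0.5734, 0.0097, 0.1834]
tool_rot: [0.108, -0.097, -0.698, 0.701]
wrist_force: [1.4, 0.9, 1.7]
gripper_width: 0.001
t 23.02 stand mm [  1.7  51.  183.4] F [1.  1.3 1.7] w 0.0 j [-0.18  0.09  1.75 -0.01  1.32  1.69]
orange []
0 [247.7 161.3]
0.1 [249.8 162.8]
0.2 [251.9 164.7]
0.4 [256.  169.2]
0.6 [259.8 174.4]
[[  2.5 -51.8   1. ]
 [  2.2 -51.5  48. ]
 [  1.4  -6.4  50.7]]
```

```bash
python3 -m inch '[[1,-40,-4,0,0,0,85],[2,-52,-2,0,0,0,85],[2,-52,20,0,0,0,85],[2,-52,46,0,0,0,85],[2,-52,50,0,0,0,85],[2,-52,50,0,0,0,85],[2,-8,50,0,0,0,85],[1,-7,51,0,0,0,85],[1,-7,51,0,0,0,85]]' 20; python3 -c "
from h import *
where();valve();print(rows((0,0,190)))"; python3 -m inch '[[0,0,0,0,0,0,12],[0,0,0,0,0,0,12],[0,0,0,0,0,0,12],[0,0,0,0,0,0,12],[0,0,0,0,0,0,12],[0,0,0,0,0,0,12],[0,0,0,0,0,0,12]]' 20; python3 -c "
from h import *
where();valve()"
```

```text
clock: 24.2
ee_pos: [0.5582, -0.039, 0.1914]
tool_rot: [0.108, -0.097, -0.698, 0.702]
wrist_force: [0.3, 0.4, 1.0]
gripper_width: 0.993
t 24.2 stand mm [9.000e-01 1.000e-01 1.914e+02] F [0.2 0.4 1. ] w 0.99 j [-0.27  0.05  1.78 -0.01  1.33  1.6 ]
orange []
[[1.3 2.2 0. ]]
clock: 25.12
ee_pos: [0.559, -0.0391, 0.1927]
tool_rot: [0.107, -0.097, -0.698, 0.702]
wrist_force: [1.3, 2.7, 5.1]
gripper_width: 0.227
t 25.12 stand mm [  1.6   0.2 192.7] F [0.5 3.  5.1] w 0.23 j [-0.27  0.05  1.78 -0.01  1.33  1.6 ]
orange []
```

Jaws closed to 19.4 mm on the 20 mm valve knob at stand y=0, so the tube is upright. I'll release and move over the lever knob.

```bash
python3 -m inch '[[0,0,0,0,0,0,85],[0,0,0,0,0,0,85],[0,0,0,0,0,0,85],[0,-30,0,0,0,0,85],[0,-55,0,0,0,0,85],[15,-60,-40,0,0,0,85],[35,-60,-85,0,0,0,85],[58,-60,-130,0,0,0,85],[58,-20,-130,0,0,0,85],[58,30,-130,0,0,0,85]]' 30; python3 -c "
from h import *
where();print(orient(-1));im=valve();cv2.imwrite('pics/r7.png',im[:,:,::-1])
W=[(-57,130,90),(-57,130,26)]
print(rows(*W))"
```

```text
clock: 26.42
ee_pos: [0.5411, 0.1026, 0.1627]
tool_rot: [0.106, -0.098, -0.698, 0.702]
wrist_force: [-0.0, 0.5, -0.6]
gripper_width: 0.994
t 26.43 stand mm [-55.3 131.2 162.7] F [-0.2  0.5 -0.6] w 0.99 j [-0.02  0.05  1.83 -0.    1.27  1.85]
[-0.4 -0.3  0.6]
orange []
[[ -5.2  63.8  -1.5]
 [ -6.8 127.7  -2.2]]
```

```bash
python3 -c "
from h import *
where();print(rows((-57,130,90),(-57,130,26)))"; python3 -m inch '[[0,0,0,0,0,0,85],[0,0,0,0,0,0,85]]'; python3 -c "
from h import *
where();print(rows((-57,130,90),(-57,130,26)))"
```

```text
t 26.48 stand mm [-60.7 129.3 153.9] F [-3.4 -0.8 -6.5] w 1.0 j [-0.02  0.06  1.84 -0.    1.27  1.85]
[[ -5.2  63.8  -1.5]
 [ -6.8 127.7  -2.2]]
clock: 26.72
ee_pos: [0.5362, 0.1021, 0.1552]
tool_rot: [0.111, -0.094, -0.697, 0.702]
wrist_force: [-0.4, -0.6, 0.4]
gripper_width: 0.993
t 26.73 stand mm [-59.9 129.3 155.2] F [-0.2 -0.7  0.4] w 0.99 j [-0.02  0.06  1.84 -0.    1.27  1.85]
[[ -4.4  65.1  -1.4]
 [ -5.9 129.1  -2.1]]
```

```bash
python3 -m inch '[[-2,30,-1,0,0,0,85],[-4,62,-1,0,0,0,85],[-5,92,-2,0,0,0,85],[-6,112,-2,0,0,0,85],[-6,124,-2,0,0,0,85],[-6,126,-2,0,0,0,85]]'; python3 -c "
from h import *
where();print(orient(-1));print(rows((-57,130,28)))"
```

```text
clock: 27.48
ee_pos: [0.5401, 0.1017, 0.0298]
tool_rot: [0.11, -0.094, -0.697, 0.702]
wrist_force: [0.2, -0.1, 1.0]
gripper_width: 0.994
t 27.48 stand mm [-56.  130.   29.8] F [ 0.2 -0.   1. ] w 0.99 j [-0.02  0.24  1.89 -0.01  1.03  1.85]
[-0.6 -0.3  1.2]
[[ 0.9  1.8 -0. ]]
```

No contact on the way down. I'll close on the knob.

```bash
python3 -m inch '[[0,0,0,0,0,0,15],[0,0,0,0,0,0,15],[0,0,0,0,0,0,15],[0,0,0,0,0,0,15],[0,0,0,0,0,0,15],[0,0,0,0,0,0,15]]' 30; python3 -c "
from h import *
where();z=pose()[1][2]*1000;print(rows((-47,140.8,z),(-35,149,z),(-21.6,154.7,z),(-10.9,157.2,z),(0,158,z),(4,158,z)))"
```

```text
clock: 28.22
ee_pos: [0.541, 0.1032, 0.0306]
tool_rot: [0.11, -0.095, -0.698, 0.701]
wrist_force: [1.4, 6.2, 0.8]
gripper_width: 0.266
t 28.23 stand mm [-55.6 131.7  30.6] F [-0.4  6.4  0.8] w 0.27 j [-0.02  0.24  1.89 -0.    1.03  1.85]
[[ -8.5  -0.2  -9.2]
 [-20.5  -0.5 -17.5]
 [-33.8  -0.9 -23.3]
 [-44.5  -1.1 -25.8]
 [-55.4  -1.3 -26.7]
 [-59.4  -1.4 -26.7]]
```

```bash
python3 -m inch '[[-8,0,-9,0,0,0,15],[-14,0,-14,0,0,0,15],[-20,0,-18,0,0,0,15],[-27,-1,-21,0,0,0,15],[-34,-1,-23,0,0,0,15],[-44,-1,-26,0,0,0,15],[-51,-1,-27,0,0,0,15],[-57,-1,-27,0,0,0,15],[-60,-1,-27,0,0,0,15],[-60,-1,-27,0,0,0,15]]'; python3 -c "
from h import *
where()"
```

```text
clock: 29.48
ee_pos: [0.6072, 0.1125, 0.0304]
tool_rot: [0.11, -0.096, -0.699, 0.7]
wrist_force: [-1.7, 4.9, 0.3]
gripper_width: 0.269
t 29.48 stand mm [  5.3 159.2  30.4] F [-3.1  4.2  0.3] w 0.27 j [-0.    0.37  1.72  0.    1.07  1.86]
```

```bash
python3 -m inch '[[-4,0,0,0,0,0,15],[-7,0,0,0,0,0,15],[-7,0,0,0,0,0,15]]'; python3 -c "
from h import *
where()"; python3 -m inch '[[6,0,0,0,0,0,85],[6,0,0,0,0,0,85],[6,0,0,0,0,0,85],[6,-30,0,0,0,0,85],[6,-80,0,0,0,0,85],[40,-140,0,0,0,0,85],[90,-200,-20,0,0,0,85],[140,-220,-60,0,0,0,85],[190,-220,-100,0,0,0,85],[240,-220,-140,0,0,0,85]]'; python3 - <<'E'
from h import *
where()
a=read_camera('scene')[110:260,190:330];b=read_camera('top')[140:260,195:315]
cv2.imwrite('pics/fs.png',a[:,:,::-1])
v=np.zeros((450,800,3),'u1'); A=cv2.resize(a,(420,450),interpolation=2); B=cv2.resize(b,(380,380),interpolation=2)
def dot(n,P,img,o,s,c):
    p=((proj(n,stand(S,P))[0]-o+.5)*s).round().astype(int); cv2.circle(img,tuple(p.tolist()),2,c,-1)
for P,c in ((tube(0,.109),(255,0,0)),(knob(.9),(0,255,0))):
    dot("scene",P,A,np.array([190,110]),3,c); dot("top",P,B,np.array([195,140]),380/120,c)
v[:,:420]=A; v[:380,420:]=B; cv2.imwrite('pics/final.png',v[:,:,::-1])
E
```

```text
clock: 29.85
ee_pos: [0.6091, 0.112, 0.0297]
tool_rot: [0.113, -0.091, -0.699, 0.7]
wrist_force: [-18.9, 6.1, 14.1]
gripper_width: 0.263
t 29.85 stand mm [  7.3 159.2  29.7] F [-19.9   0.5  14.1] w 0.26 j [-0.    0.39  1.71  0.    1.08  1.86]
clock: 31.1
ee_pos: [0.4415, 0.2937, 0.2563]
tool_rot: [0.113, -0.092, -0.699, 0.7]
wrist_force: [0.7, 0.4, -0.4]
gripper_width: 0.994
t 31.1 stand mm [-204.6  286.6  256.3] F [ 0.5  0.6 -0.4] w 0.99 j [ 0.37 -0.07  1.78  0.01  1.46  2.23]
```

View pics/final.png

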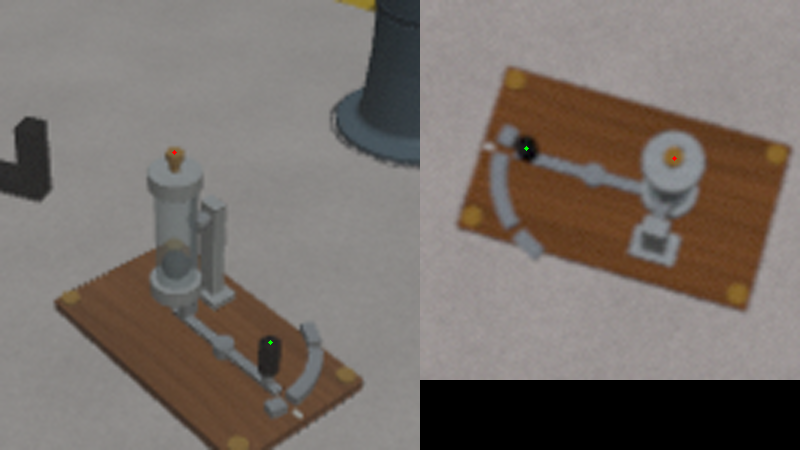

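The final picture shows the tube upright with the valve at (174,152) on its predicted dot. The ball is at the foot at (176,263), and the lever knob sits on its locked-position dot in both views, with the pin in the fork. I'll settle and hand in.

```bash
python3 -m inch '[[0,0,0,0,0,0,85],[0,0,0,0,0,0,85],[0,0,0,0,0,0,85]]'; python3 -c "
from h import *
where();print(finish_job())"
```

```text
clock: 31.58
ee_pos: [0.4401, 0.2953, 0.2556]
tool_rot: [0.111, -0.09, -0.7, 0.7]
wrist_force: [0.5, -0.0, -0.3]
gripper_width: 0.994
t 31.57 stand mm [-206.4  287.7  255.6] F [ 0.5  0.1 -0.3] w 0.99 j [ 0.37 -0.07  1.78  0.01  1.46  2.22]
the job is handed in; nothing more can be done
None
```

The job is done and handed in at 31.6 s: the tube was turned upside down, rested, returned upright and locked.

- **Inversion:** I pushed the tube fully over and centred it by closing the jaws on the fork. They stopped at 51 mm on the 52 mm prongs. A picture showed the ball at the valve end, and I left it there about 2 s.
- **Return:** I pushed the tube back the same way round and centred it on the valve. The jaws stopped at 19.4 mm on the 20 mm knob.
- **Lock lever:** I dragged the lever knob into the lock notch until it met the stop at about 20 N, then released everything.
- **Last checks:** The valve and lever knob lie on their predicted upright and locked positions in both cameras. The ball is at the foot. The gripper is open and clear of everything, with wrist force about 0.5 N. I did not re-check the light gate, carton and weight at the end, but no move went near them.

**Disagreements:**
- The finger tips sat about 36 mm above the reported TCP. Several early pushes missed or slid off because of this.
- One early push jammed on the tube's end and the wrist force read about 105 N when the move ended. That is under the 120 N limit, but I did not see the peak during the move. I took it to be the fingers, not the gripper body, that were pressing. I backed off at once.

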